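Lock the phone clamp with its T-key

TASK

The phone's glued back has to stay clamped while it cures: take the loose T-key out of its stand, pass its foot down between the prongs of the clamp bar and through the slot of the strike plate under them, push the bar down with it, and give it a quarter turn so that the foot springs up into the groove under the strike and the bar stays down when you let go. Feel for the slot and never press the key on the jig with more than 35 N, or the glass will crack; leave the other things on the bench where they are.

Things in the scene. Friction and masses are not known exactly. Their poses are not given: they have to be found in the camera images.
- key_grip (a point): a point in the black wing grip of the loose T-key (110 g), which stands upright in its stand, own z up. Wing 44 mm long (own x), 10 mm thick (own y), reaching 18 mm above and 22 mm below this point. Under it: steel collar 40 mm across, 26 to 22 mm below this point; 8 mm round stem; T-foot. The key works either way round
- key_foot (a point): middle of the same key's T-foot, 43 mm below key_grip, same axes. The foot is a steel bar 24 mm long (own x, in line with the wing), 8 mm wide, 6 mm high. From the foot's top to the collar's underside is 14 mm
- stand: grey plastic block 90 x 60 x 30 mm, fixed; origin under its middle. The key's foot hangs in a 28 x 14 mm hole in the middle of its top (long side along the block's x), its collar resting on the top
- jig: fixed phone clamp jig, 200 mm (own x) by 176 mm (own y), origin under its middle, z up. The phone lies under a dark steel clamp bar 45 mm wide, 6 mm thick, that runs along own x from a hinge (x -75, z 33.5 mm) to its free end (x +101 mm). That end is a fork: gap 21 mm wide (y -10.5 to 10.5), from x 59 mm to the open end
- slot (a point): nominal middle of the slot in the strike, a steel plate 48 x 50 mm under the fork: x 75, y 0 in the jig, on the strike's top face, 26.5 mm above the bench; axes as the jig. Slot 26 mm (own x) by 10 mm (own y): the foot passes in line with the bar with 1 mm to spare all round. The true slot lies up to 5 mm to either side along own y (not x): see groove
- groove (a point): point 4 mm below slot, where the foot's top seats when locked; axes as the jig. Under the strike's 4 mm plate, ribs 2 mm deep leave a groove 13 mm wide along own y through the slot's middle. The strike is screwed down off centre in elongated holes and does not move; how far (up to 5 mm along own y) is not measured: find its slot by touch or sight
- chamber (a point): middle of the floor of the chamber under the strike, 14.5 mm below slot; axes as the jig. The foot can turn, either way, only while its top is at least 6 mm below the strike's top face; the bar meets its stop with the foot's top 7.3 mm below it. Across the bar and let up, the foot rises 2 mm into the groove, to 4 mm below the top face, and holds the bar down
- bar (a joint): clamp bar angle (reading good to about 0.01): 0.045 sprung up as at the start (its upper face at the slot 16.8 mm above the strike's top face), 0 level as when locked (10 mm above it), -0.022 at its firm stop. Its spring lifts at the slot with 4 N when up, 8 N level, 10 N at the stop. The key's collar pushes it down; the foot is by then 3 mm into the strike's slot
- tray: white plastic parts tray 120 x 90 x 22 mm, fixed
- screwdriver: loose screwdriver, 150 mm, lying
- tweezers: loose steel tweezers, 125 mm, lying
- jar: loose small jar, 44 mm wide, 34 mm high
- battery: loose flat phone battery, 48 x 82 x 5 mm
- suction_cup: loose rubber suction cup, 52 mm wide, 32 mm high
- mouse: loose computer mouse, 105 mm long
- pry_bar: loose plastic pry bar, 150 mm long, lying
Things that resemble listed ones, but are neither listed nor needed, are in the scene too. Leave any blue or pink look-alike of the part that bears key_grip alone.

How it is judged:
By the outcome, as a careful person would: the job done as asked, in the order asked, and still so for the second after the job is handed in, with the robot touching nothing.
It also fails if it takes over 58 s, if anything falls off the work surface, if the arm or the gripper's body presses on something with over 40 N, if the wrist force passes 120 N, or if a joint passes its speed limit or range.

ROBOT

A 6-joint arm with a two-finger parallel gripper is mounted at the origin on the work surface. World frame = base frame: x ahead of the robot, y to its left, z up, the work surface at z = 0. Lengths are in m, angles in rad, forces in N, time in s.
With the tool pointing down it reaches from about 0.25 to 0.85 m from the base axis. Payload 12.5 kg.
Tool frame: the origin (TCP) lies on the centre line of the jaws, within the pads' length; the fingertips stand manip.tcp_to_tips ahead of it and the grasp point (between the pads) lies 2 mm behind it (manip.tcp_to_tips is the distance from the TCP to the fingertips, in m); x points along the fingers, y is the direction in which the jaws open and shut, and the axes are right-handed (so a half turn about x gives the same grasp; the last joint's range is limited). The gripper opens to 93 mm and grips with 3 to 60 N. Pads are 15 mm wide; open, the fingers measure 128 mm over their backs; the gripper's body (75 mm by 188 mm) begins 65 mm behind the grasp point.
Start: joints at [1.139, 0.351, 1.652, -0, 1.139, -0.085], TCP at [0.187, 0.517, 0.236] pointing down, gripper open.
Joint ranges: [-2.75, 2.75], [-0.79, 2.1], [0.01, 2.65], [-1.57, 4.71], [0.07, 3.14], [-2.87, 2.87]. Speed limits (rad/s): [2.22, 2.22, 2.79, 3.14, 3.14, 3.14].

INTERFACE

Orientations are given as a 3x3 rotation matrix whose columns are the frame's x, y, z axes.
In Python, from plant import manip gives the robot as it stands. The module is installed in compiled form; this text tells all that it offers. Calls block until the motion is done:
- manip.movep(position, orientation): joint-space move of the TCP to a pose.
- manip.move_l(position, rot=None, vel=0.15, contact_N=None): straight line of the TCP; rot=None keeps the orientation; vel is the mean speed in m/s. With contact_N (N) it stops when the force on the tool has changed by that much, and returns True; else False.
- manip.goto_joints(angles): joint-space move.
- manip.move_gripper(opening, f_grip=None): finger opening in m; f_grip is the grip in N (None keeps the last); returns when the fingers have stopped.
- manip.sleep(seconds).
- manip.solve_ik(position, orientation): joint angles nearest the present ones, or None.
- manip.sense(): the state.
- manip.snapshot(name): name is "scene" or "top"; returns a dict with "frame" (400x640x3 uint8, blue, green, red), "range_z" (400x640 float32, m along the optical axis (not along the pixel's ray), 0 where there is no reading), "mtx" (3x3 intrinsics, pixels), "k1" (the pictures are not rectified: a ray, as slopes to the right and down, at radius r is drawn at 1 + k1 r^2 times it, then the intrinsics apply), "R" (3x3) and "t" (3): a world point X has camera coordinates R X + t. Camera axes: x right, y down, z forward; pixel columns grow to the right and rows downward; lengths in m; the calibration is good to about 2 mm. A picture is of the moment at which its call begins.
A pose or a line that the arm cannot do raises manip.PlanningError and nothing moves.
- manip.job_done(): hands the job in, once; it reports no verdict.
The state is a dict: "clock": time; "q": joint angles; "qd": joint speeds; "effort": joint torques, N m; "ee_pos": TCP position; "tcp_rot": TCP orientation; "wrist_force": force on the tool from outside, world axes, zero at the start; "torque": the same for the moment, N m; "width": finger opening in m.
Only numpy, scipy, OpenCV 4.12 (cv2) and the standard library are available. Lean on these libraries where they do the work, as an engineer would, in place of code of your own. Each camera call takes 0.05 s, during which the arm holds its last target. There are 200 camera calls.

## Working session

There is one attempt and no reset: what is moved stays moved. The work goes in short steps, each a Python script; the robot and the scene stay as the last script left them, time stands still between calls to the robot, and variables do not carry over. Pictures are saved under pics/ and viewed, about 8 in all and at most 12, crops included, and the job is handed in when it is done.

```bash
mkdir -p pics; cat > h.py <<'E'
import numpy as np, cv2
from plant import manip
def snap(n):
    return manip.snapshot(n)
def ray(s,u,v):
    K=s["mtx"];p=np.array([(u-K[0,2])/K[0,0],(v-K[1,2])/K[1,1]]);q=p.copy()
    for _ in range(20): q=p/(1+s["k1"]*(q@q))
    d=s["R"].T@np.array([q[0],q[1],1.]);c=-s["R"].T@s["t"]
    return c,d
def onplane(s,u,v,z):
    c,d=ray(s,u,v);return c+d*(z-c[2])/d[2]
def pt(s,u,v):
    c,d=ray(s,u,v);return c+d*s["range_z"][int(v),int(u)]
def proj(s,X):
    x=s["R"]@X+s["t"];q=x[:2]/x[2];q=q*(1+s["k1"]*(q@q));K=s["mtx"]
    return q*[K[0,0],K[1,1]]+[K[0,2],K[1,2]]
E
python3 - <<'E'
from h import *
import pickle
for n in("scene","top"):
    s=snap(n);cv2.imwrite(f"pics/{n}0.png",s["frame"]);pickle.dump(s,open(n+"0.pkl","wb"))
    print(n,s["mtx"].tolist(),s["k1"],(-s["R"].T@s["t"]).round(3),s["R"].round(3).tolist())
print(manip.sense(),manip.tcp_to_tips)
E
```

```text
scene [[501.74064457105544, 0.0, 319.0813942360592], [0.0, 501.74064457105544, 196.49984891059233], [0.0, 0.0, 1.0]] -0.0961719772538542 [ 1.181 -0.524  1.18 ] [[0.582, 0.813, 0.009], [0.676, -0.478, -0.561], [-0.452, 0.332, -0.828]]
top [[423.4389331068542, 0.0, 329.12816506436945], [0.0, 423.4389331068542, 198.5448168941038], [0.0, 0.0, 1.0]] -0.04726815456380544 [ 0.472 -0.094  0.982] [[-0.004, -1.0, 0.023], [-0.991, 0.001, -0.132], [0.132, -0.024, -0.991]]
{'clock': 0.1, 'q': array([ 1.13938158e+00,  3.51186947e-01,  1.65232603e+00,  6.00365460e-06,
        1.13908577e+00, -8.45831528e-02]), 'qd': array([-1.51485727e-03, -2.34984640e-03, -1.24543444e-04, -1.70091954e-03,
        5.05864367e-04,  4.93436584e-05]), 'effort': array([ 1.49473322e-03, -4.98043513e+01, -2.85700911e+01,  7.00392597e-02,
        2.40033033e-02, -2.67430084e-05]), 'ee_pos': array([0.18680692, 0.51701278, 0.23516568]), 'tcp_rot': array([[-4.25657935e-04,  3.39921929e-01,  9.40453561e-01],
       [-9.11630875e-04,  9.40453124e-01, -3.39922183e-01],
       [-9.99999494e-01, -1.00203708e-03, -9.04280097e-05]]), 'wrist_force': array([-1.49721421,  0.18663931, -0.29808231]), 'torque': array([0.04136085, 0.02464274, 0.03246477]), 'width': 0.09289447964101501} 0.017
```

View pics/scene0.png

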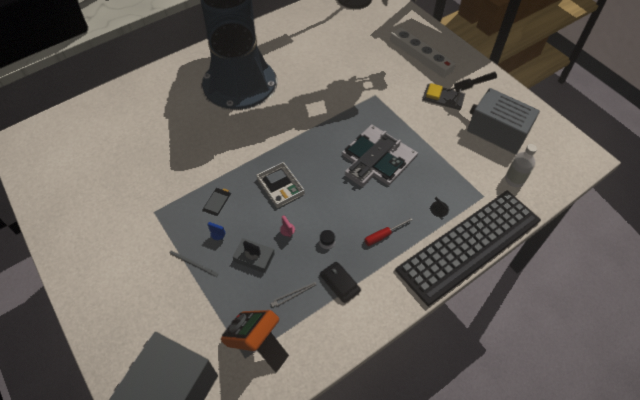

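View pics/top0.png

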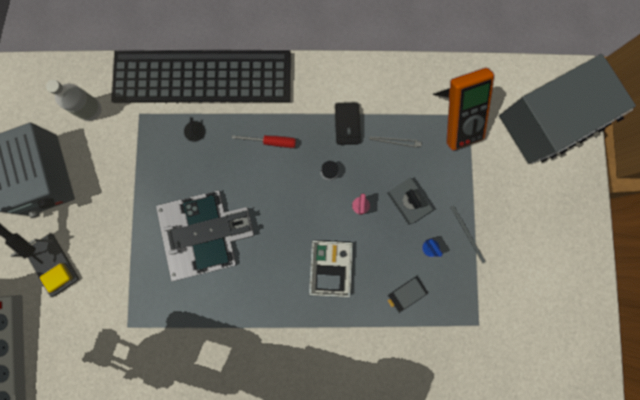

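Scene view: jig at about (380,155), stand with the black key at (253,252), and pink and blue decoys next to it. Top view: jig at (205,235) with its fork pointing right to (258,222), stand at (412,200). I'll enlarge those two areas in both views.

```bash
python3 - <<'E'
import cv2,numpy as np
t=cv2.imread("pics/top0.png");s=cv2.imread("pics/scene0.png")
f=lambda im,x,y,w,h:cv2.resize(im[y:y+h,x:x+w],(400,300),interpolation=cv2.INTER_CUBIC)
o=np.vstack([np.hstack([f(t,150,180,120,90),f(t,376,170,72,54)]),np.hstack([f(s,330,110,100,75),f(s,222,220,72,54)])])
cv2.imwrite("pics/z1.png",cv2.convertScaleAbs(o,alpha=1.6,beta=10))
E
```

```text
(no output)
```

View pics/z1.png

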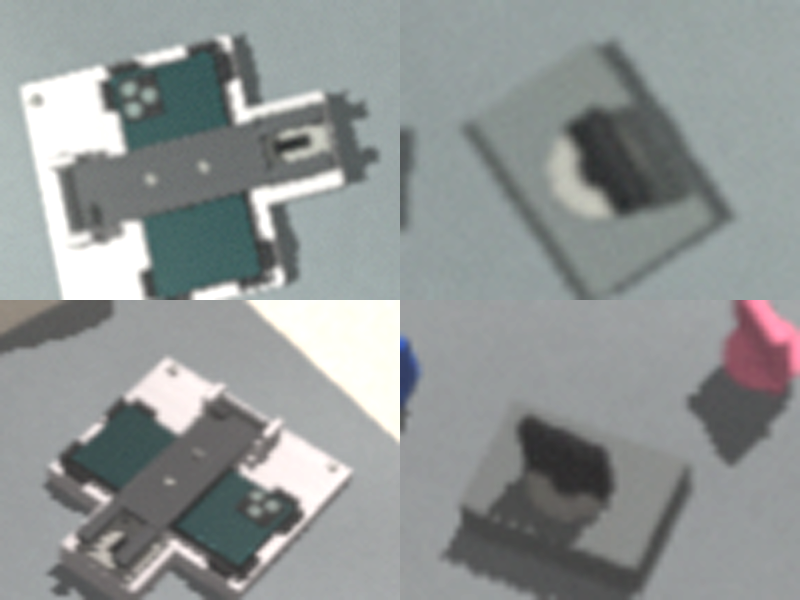

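The top crop shows the strike slot as a dark bar between the fork prongs at about (237,223) full-frame. It also shows the key's wing running parallel to the stand's long side. Next I'll measure both using masks and rays.

```bash
cat > m.py <<'E'
from h import *
import pickle
s=pickle.load(open("top0.pkl","rb"));c=pickle.load(open("scene0.pkl","rb"))
def cloud(s):
    H,W=s["range_z"].shape;K=s["mtx"];u,v=np.meshgrid(np.arange(W),np.arange(H))
    p=cv2.undistortPoints(np.stack([u,v],-1).reshape(-1,1,2).astype(float),K,np.array([s["k1"],0,0,0,0.])).reshape(H,W,2)
    d=s["range_z"][...,None];X=np.concatenate([p*d,d],-1)
    return (X-s["t"])@s["R"]
def big(m):
    n,l,st,_=cv2.connectedComponentsWithStats(m.astype(np.uint8));return l==1+np.argmax(st[1:,4])
def rect(m,s,z,name):
    k=cv2.findContours(m.astype(np.uint8),0,1)[0];k=max(k,key=cv2.contourArea).reshape(-1,2)
    P=np.array([onplane(s,u,v,z)[:2] for u,v in k]);r=cv2.minAreaRect((P*1000).astype(np.float32));print(name,r,m.sum())
    return P
for nm,S in(("top",s),("scene",c)):
    X=cloud(S);hsv=cv2.cvtColor(S["frame"],cv2.COLOR_BGR2HSV)
    ctr=onplane(s,412,200,.03);jc=onplane(s,210,233,.03)
    near=np.hypot(X[...,0]-ctr[0],X[...,1]-ctr[1])<.075
    st=big(near&(X[...,2]>.02)&(X[...,2]<.1)); rect(st,S,.03,nm+" stand(all)")
    k=near&(X[...,2]>.05); print(" wing z max",np.percentile(X[...,2][k],[50,95]),"standtop",np.median(X[...,2][st]),"bench",np.median(X[...,2][near&~st]))
    tp=near&(X[...,2]>.066);P=X[tp][:,:2];print(" wingtop centre",P.mean(0),tp.sum(),cv2.minAreaRect((P*1000).astype(np.float32)))
    nj=np.hypot(X[...,0]-jc[0],X[...,1]-jc[1])<.14
    w=big(nj&(X[...,2]>.008)); rect(w,S,.02,nm+" jig all")
    b=big(nj&(X[...,2]>.0285)&(S["frame"].max(-1)<120)&(hsv[...,1]<70)); rect(b,S,.039,nm+" bar")
    cv2.imwrite(f"pics/mask_{nm}.png",np.hstack([b*255,st*255]).astype(np.uint8))
    Q=X[b];print(" bar z pct",np.percentile(Q[:,2],[5,25,50,75,95]))
E
python3 m.py
```

```text
top stand(all) ((594.0947265625, -299.8347473144531), (89.67259216308594, 62.469398498535156), 33.38425827026367) 1020
 wing z max [0.07301612 0.07734381] standtop 0.031220219793489788 bench 0.0013012219059882913
 wingtop centre [ 0.59340612 -0.30063989] 103 ((594.1002807617188, -301.3653259277344), (43.038299560546875, 10.670531272888184), 28.507572174072266)
top jig all ((523.5698852539062, 160.0772247314453), (176.61651611328125, 202.7675018310547), 14.205854415893555) 5788
top bar ((526.683837890625, 152.68130493164062), (59.51634979248047, 180.8052978515625), 15.388053894042969) 1536
 bar z pct [0.0366162  0.03923349 0.0410833  0.04292831 0.04544718]
scene stand(all) ((599.10546875, -304.6471252441406), (92.60111236572266, 64.91218566894531), 33.430477142333984) 795
 wing z max [0.07007025 0.07572485] standtop 0.030122877635309936 bench 0.00012150172656647085
 wingtop centre [ 0.59779606 -0.30482033] 75 ((596.6123046875, -305.0728759765625), (43.82289123535156, 9.985509872436523), 31.49492073059082)
scene jig all ((530.2919921875, 158.6954803466797), (178.25669860839844, 211.58827209472656), 15.82298469543457) 2672
scene bar ((529.9768676757812, 151.03604125976562), (59.28447723388672, 177.29135131835938), 13.50958251953125) 712
 bar z pct [0.03202101 0.03679336 0.03942498 0.04172134 0.04498246]
```

```bash
cat > r.py <<'E'
from h import *
import pickle
def rectify(s,o,yaw,z,x0,x1,y0,y1,ppm=4):
    # image: columns = jig x, rows = jig y (down = +y)
    a=np.arange(x0,x1,1/ppm)/1e3;b=np.arange(y0,y1,1/ppm)/1e3;A,B=np.meshgrid(a,b)
    c,S=np.cos(yaw),np.sin(yaw)
    X=np.stack([o[0]+c*A-S*B,o[1]+S*A+c*B,np.full_like(A,z)],-1)@s["R"].T+s["t"]
    q=X[...,:2]/X[...,2:];q=q*(1+s["k1"]*(q**2).sum(-1,keepdims=True))
    K=s["mtx"];m=(q*[K[0,0],K[1,1]]+[K[0,2],K[1,2]]).astype(np.float32)
    return cv2.remap(s["frame"],m,None,cv2.INTER_CUBIC)
if __name__=="__main__":
    out=[]
    for n in("top0","scene0"):
        s=pickle.load(open(n+".pkl","rb"))
        row=[rectify(s,(.5236,.1601),np.radians(-75.3),z,20,115,-35,35) for z in(.0265,.043)]
        out.append(np.hstack(row))
    o=cv2.convertScaleAbs(np.vstack(out),alpha=1.6,beta=10)
    for k in range(2):
        for x in range(20,115,10): cv2.line(o,(k*380+(x-20)*4,0),(k*380+(x-20)*4,8 if x%50 else 20),(0,0,255),1)
    for r in range(2):
        for y in range(-30,31,10): cv2.line(o,(0,r*280+(y+35)*4),(8 if y else 20,r*280+(y+35)*4),(0,255,0),1)
    cv2.imwrite("pics/z2.png",o)
E
python3 r.py
```

```text
(no output)
```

View pics/z2.png

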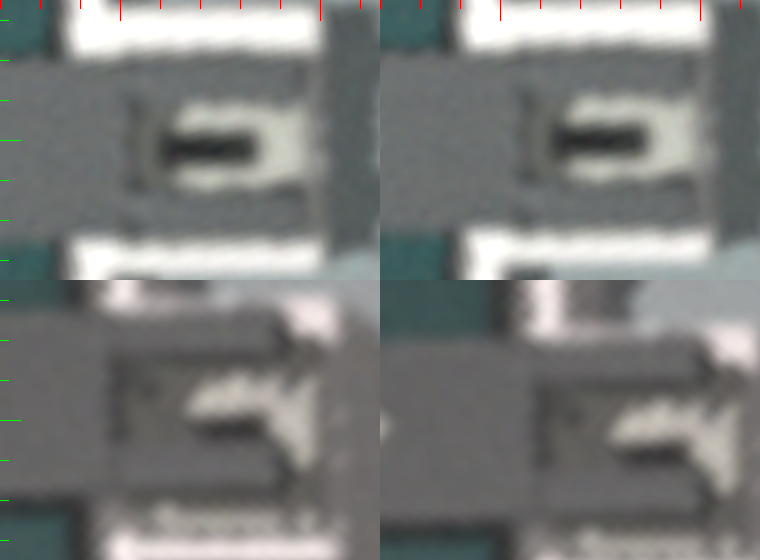

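Top view, jig frame on the strike plane: slot at about x 72, y +2, between fork prongs whose gap spans y −12 to +10.5. Two things left before moving: refine the jig yaw from the white edges, and check IK.

```bash
python3 - <<'E'
from r import *
s=pickle.load(open("top0.pkl","rb"))
im=rectify(s,(.5236,.1601),np.radians(-75.3),.02,-110,115,-110,110,2)
g=im.max(-1).astype(float);W=g>120
def fit(rows,cols,nm):
    p=np.polyfit(cols,rows,1)
    r=rows-np.polyval(p,cols);k=abs(r)<1.5;p=np.polyfit(cols[k],rows[k],1);print(nm,np.degrees(np.arctan(p[0])).round(2),"y at x75",p[0]*75+p[1],k.sum())
xs=np.arange(44,97,.5)
def col(x):return W[:,int((x+110)*2)]
up=[];ui=[];li=[];lo=[];X=[]
for x in xs:
    r=np.flatnonzero(col(x))/2-110
    a=r[(r<-15)&(r>-45)];b=r[(r>15)&(r<45)]
    if len(a)and len(b): X.append(x);up.append(a.min());ui.append(a.max());li.append(b.min());lo.append(b.max())
X=np.array(X)
for n,e in(("up",up),("ui",ui),("li",li),("lo",lo)):fit(np.array(e),X,n)
# bar sides against teal phone
hs=cv2.cvtColor(im,cv2.COLOR_BGR2HSV)[...,1]
X=[];t=[];b=[]
for x in np.arange(-15,30,.5):
    c=hs[:,int((x+110)*2)]>90;r=np.flatnonzero(c)/2-110
    p=r[(r<0)&(r>-40)];q=r[(r>0)&(r<40)]
    if len(p)and len(q):X.append(x);t.append(p.max());b.append(q.min())
X=np.array(X);fit(np.array(t),X,"barU");fit(np.array(b),X,"barL")
def R(a): # tool y at yaw a
    y=np.array([np.cos(a),np.sin(a),0]);x=np.array([0,0,-1.]);return np.c_[x,y,np.cross(x,y)]
for p,d in(((.5955,-.3025,.056),(121,-59)),((.54,.085,.08),(15,-165,105,-75,-165+360))):
    for a in d: print(p,a,manip.solve_ik(np.array(p),R(np.radians(a))))
E
```

```text
up -0.29 y at x75 -32.083652512536 104
ui -1.01 y at x75 -22.923286394437866 106
li -0.13 y at x75 27.77215406705796 106
lo -0.19 y at x75 34.012994350282476 90
barU 0.17 y at x75 -23.023564211595865 84
barL -1.62 y at x75 27.694416232901922 85
(0.5955, -0.3025, 0.056) 121 [-5.39683165e-01  7.67447554e-01  1.43952524e+00 -4.44089210e-16
  9.34619860e-01 -2.65153156e+00]
(0.5955, -0.3025, 0.056) -59 [-5.39683165e-01  7.67447554e-01  1.43952524e+00 -4.44089210e-16
  9.34619860e-01  4.90061094e-01]
(0.54, 0.085, 0.08) 15 [ 7.09597027e-02  5.54944196e-01  1.78002111e+00 -4.44089210e-16
  8.06627352e-01 -1.90839685e-01]
(0.54, 0.085, 0.08) -165 None
(0.54, 0.085, 0.08) 105 [ 7.09597027e-02  5.54944196e-01  1.78002111e+00 -4.44089210e-16
  8.06627352e-01 -1.76163601e+00]
(0.54, 0.085, 0.08) -75 [ 7.09597027e-02  5.54944196e-01  1.78002111e+00 -4.44089210e-16
  8.06627352e-01  1.37995664e+00]
(0.54, 0.085, 0.08) 195 None
```

```bash
cat >> h.py <<'E'
def R(deg):
    a=np.radians(deg);y=np.array([np.cos(a),np.sin(a),0]);x=np.array([0,0,-1.]);return np.c_[x,y,np.cross(x,y)]
YAW=-75.7
e1=np.array([np.cos(np.radians(YAW)),np.sin(np.radians(YAW)),0]);e2=np.array([-e1[1],e1[0],0]);ez=np.array([0,0,1.])
def st(m=""):
    s=manip.sense();print(m,"t%.2f"%s["clock"],"p",(s["ee_pos"]*1e3).round(2),"F",s["wrist_force"].round(1),"T",s["torque"].round(2),"w%.2f"%(s["width"]*1e3));return s
E
python3 - <<'E'
from h import *
manip.move_gripper(.055,60)
st()
manip.movep(np.array([.5955,-.3025,.125]),R(-59));st("above")
c=manip.move_l(np.array([.5955,-.3025,.056]),vel=.08,contact_N=8);st("down %s"%c)
if not c:
    manip.move_gripper(.004,55);s=st("grip")
    for n in("scene","top"):
        s=snap(n);cv2.imwrite(f"pics/{n}1.png",s["frame"])
    a=cv2.imread("pics/scene1.png")[180:300,180:340];cv2.imwrite("pics/z3.png",cv2.convertScaleAbs(cv2.resize(a,(800,600),interpolation=2),alpha=1.8))
E
```

```text
t0.89 p [186.91 517.22 235.64] F [-0.8  1.  -0.1] T [-0.01 -0.04  0.06] w54.86
above t4.12 p [ 595.84 -301.82  125.14] F [ 0.6 -0.2  0.2] T [-0.04  0.13  0.01] w55.04
down False t5.12 p [ 595.83 -302.7    56.56] F [ 0.2 -0.5  0.6] T [-0.07  0.18 -0.02] w55.26
grip t5.90 p [ 595.5  -302.56   56.02] F [-0.8 -0.3  0. ] T [-0.06  0.13  0.03] w9.66
```

View pics/z3.png

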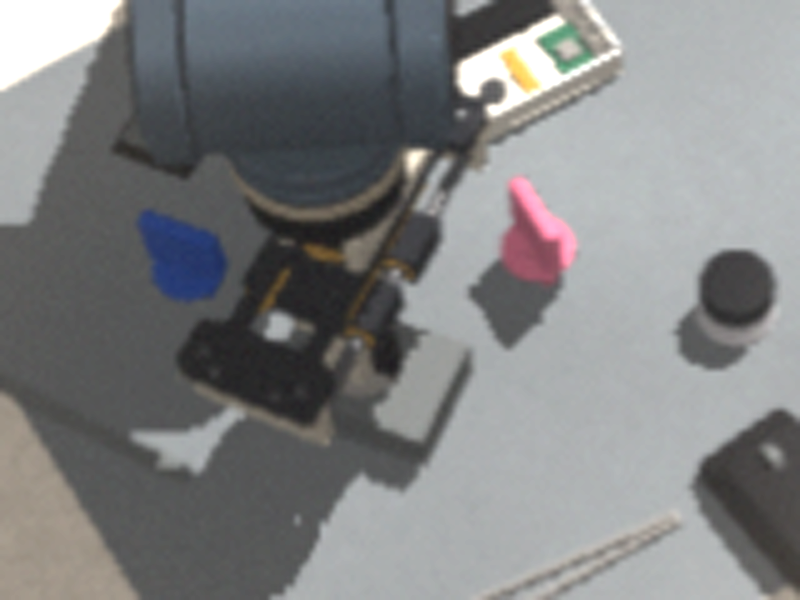

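The grip closed at 9.7 mm on the black wing, with the pads over it at (360,340) in the crop. Both decoys are untouched. Lifting now, then over to the fork gap.

```bash
python3 - <<'E'
from h import *
a=np.radians(-75.3);E1=np.array([np.cos(a),np.sin(a)]);E2=np.array([-E1[1],E1[0]])
G=np.array([.5236,.1601])+.0737*E1+.001*E2+[.0016,-.0008]
print(G)
p=np.array([.5955,-.3025,.056])
manip.move_l(p+ez*.07,vel=.12);st("lift")
manip.movep(np.array([*G,.115]),R(YAW+90));st("over")
c=manip.move_l(np.array([*G,.0808]),vel=.05,contact_N=4);st("in gap %s"%c)
s=snap("scene");cv2.imwrite("pics/scene2.png",s["frame"])
x,y=proj(s,np.array([*G,.05])).astype(int);b=s["frame"][max(0,y-48):y+42,x-60:x+60]
cv2.imwrite("pics/z4.png",cv2.convertScaleAbs(cv2.resize(b,(800,600),interpolation=2),alpha=1.8))
E
```

```text
[0.54486923 0.08826612]
lift t6.73 p [ 595.13 -302.29  125.32] F [-0.3  0.3 -1. ] T [-0.03  0.22  0.06] w9.79
over t8.20 p [545.37  87.49 115.02] F [ 0.1 -0.1 -1. ] T [-0.08  0.05  0.  ] w9.52
in gap False t9.03 p [545.02  88.31  80.97] F [-0.2 -0.2 -1.1] T [0.   0.02 0.01] w9.83
```

View pics/z4.png

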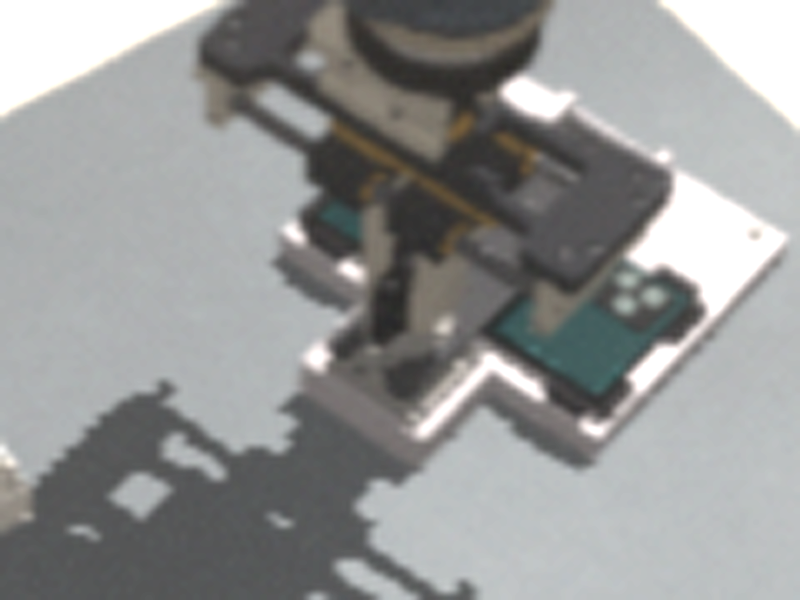

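At t = 9 s the foot is inside the fork gap with no contact force. Now I'll touch the fork root and both prongs to locate the jig in the arm's own frame.

```bash
python3 - <<'E'
from h import *
G=np.array([.54486923,.08826612,.0808])
def touch(d,L,N=3):
    p=manip.sense()["ee_pos"].copy();p[2]=G[2]
    c=manip.move_l(p+d*L,vel=.015,contact_N=N);s=st("touch %s"%c);return c,s["ee_pos"]-G
c,a=touch(-e1,.010);xr=a@e1
manip.move_l(G+e1*(xr+.004),vel=.04)
c1,b=touch(e2,.010);manip.move_l(G+e1*(xr+.004)+e2*(b@e2-.004),vel=.04)
c2,d=touch(-e2,.016)
print("root x",xr*1e3,"y+",b@e2*1e3,"y-",d@e2*1e3,"mid",(b@e2+d@e2)*500,"span (13 expected)",(b-d)@e2*1e3)
manip.move_l(G+e1*(xr+.004)+e2*((b@e2+d@e2)/2),vel=.04);st()
E
```

```text
touch True t9.59 p [543.32  94.98  80.72] F [ 0.9 -2.3  1.8] T [-0.6  -0.21 -0.  ] w9.61
touch True t10.28 p [548.62  92.31  80.17] F [ 0.2  0.4 -1.5] T [-0.07  0.08  0.02] w9.63
touch True t11.21 p [536.11  89.04  80.7 ] F [2.7 0.9 1.9] T [ 0.04 -0.49  0.04] w9.56
root x -6.887890841222227 y+ 4.6370518334231825 y- -8.301440532528446 mid -1.8321943495526314 span (13 expected) 12.93849236595163
 t11.53 p [542.32  90.65  80.54] F [ 0.8 -0.2 -0.8] T [-0.08  0.02  0.03] w9.96
```

The prong span reads 12.94 mm against 13.0 expected, so the touches are consistent. Next I'll peck gently for the slot, starting at the offset I saw, about +1.6 mm.

```bash
cat > peck.py <<'E'
from h import *
G=np.array([.54486923,.08826612,.0808])
C=G+e1*(-.00689+.004)+e2*(-.00183)   # jig (75,0) for the held key
def peck(dx,dy,zlow=.0700,top=.0755):
    p=C+e1*dx*1e-3+e2*dy*1e-3
    p[2]=top;manip.move_l(p,vel=.05)
    p[2]=zlow;c=manip.move_l(p,vel=.015,contact_N=4);s=st("peck %g %g %s"%(dx,dy,c));return c,s["ee_pos"]
E
python3 - <<'E'
from peck import *
for dx,dy in((0,1.6),(0,2.8),(0,.4)):
    c,p=peck(dx,dy)
    if not c or p[2]<.0712: print("IN");break
E
```

```text
peck 0 1.6 False t12.31 p [543.94  91.01  70.05] F [-1.  -0.4 -0.2] T [-0.08  0.05  0.08] w9.90
IN
```

The foot dropped 2.5 mm into the slot on the first peck with no contact force. Pushing the bar down with a force guard.

```bash
python3 - <<'E'
from peck import *
p=C+e2*.0016
for z in(.066,.062,.0597):
    p[2]=z;c=manip.move_l(p,vel=.02,contact_N=14);s=st("push %s"%c)
    if c: break
E
```

```text
push False t12.66 p [544.03  90.89  66.1 ] F [-1.  -1.4  4. ] T [-0.47  0.2  -0.01] w9.80
push False t13.01 p [544.17  90.86  62.24] F [-1.7 -3.1  7. ] T [-0.49  0.35 -0.  ] w9.53
push False t13.28 p [544.18  90.82  60.1 ] F [-1.5 -3.7  9. ] T [-0.55  0.47  0.03] w9.87
```

```bash
python3 - <<'E'
from peck import *
p=C+e2*.0016
p[2]=.0587;c=manip.move_l(p,vel=.008,contact_N=9);s=st("bottom %s"%c)
p[2]=min(s["ee_pos"][2],.0594)
for a in(8,20,35,50,65,80,90):
    manip.movep(p,R(YAW+90-a));s=st("turn %d"%a)
    if abs(s["torque"][2])>.5 or np.linalg.norm(s["wrist_force"])>25: print("STOP");break
E
```

```text
bottom False t13.55 p [544.21  90.82  59.33] F [-3.1 -2.8 10.9] T [-0.57  0.66 -0.05] w9.67
turn 8 t13.81 p [544.41  91.09  59.93] F [-1.6 -1.3  8.3] T [-0.14  0.36 -0.03] w9.61
turn 20 t14.12 p [544.51  91.18  59.97] F [-1.6 -1.2  9. ] T [ 0.01  0.34 -0.06] w9.91
turn 35 t14.48 p [544.51  91.2   59.97] F [-0.1 -0.3 10.7] T [ 0.01  0.43 -0.03] w9.87
turn 50 t14.84 p [544.52  91.2   59.99] F [-1.4 -0.1  9.5] T [-0.03  0.39  0.02] w9.48
turn 65 t15.20 p [544.47  91.19  59.94] F [-1.2  0.5  9.2] T [ 0.09  0.44 -0.01] w9.86
turn 80 t15.56 p [544.42  91.2   59.93] F [-1.8 -0.7  9.1] T [ 0.02  0.5  -0.04] w9.68
turn 90 t15.85 p [544.42  91.18  59.91] F [-1.1 -0.5  9.7] T [ 0.08  0.45 -0.04] w9.66
```

The quarter turn went freely, with almost no torque about the vertical. Now let it up: the upward force should vanish near TCP 62.5 mm as the foot seats in the groove.

```bash
python3 - <<'E'
from peck import *
p=manip.sense()["ee_pos"].copy()
for z in(.0612,.0618,.0622,.0626,.0630,.0634,.0638):
    p[2]=z;manip.move_l(p,vel=.01);s=st("up %g"%z)
    if s["wrist_force"][2]<-2: break
E
```

```text
up 0.0612 t16.19 p [544.53  91.26  61.6 ] F [-2.7 -0.   7.5] T [-0.09  0.64  0.01] w9.53
up 0.0618 t16.44 p [544.54  91.26  62.14] F [-1.7 -1.1  6.7] T [-0.16  0.59 -0.06] w9.85
up 0.0622 t16.69 p [544.52  91.26  62.45] F [-1.7 -1.5  6.4] T [-0.12  0.48 -0.05] w9.71
up 0.0626 t16.94 p [544.48  91.29  62.51] F [0.5 0.2 1.7] T [-0.05  0.16 -0.04] w10.06
up 0.063 t17.19 p [544.44  91.28  62.64] F [ 2.8  1.1 -6.5] T [ 0.14 -0.35  0.04] w9.75
```

The foot seated at 62.5 mm, exactly as predicted, and held against a light upward pull. Releasing, retracting, and looking.

```bash
python3 - <<'E'
from peck import *
p=manip.sense()["ee_pos"].copy();p[2]=.0625
manip.move_l(p,vel=.01);st("relax")
manip.move_gripper(.045);st("open")
p[2]=.150;manip.move_l(p,vel=.10);st("clear")
manip.goto_joints([1.139,.351,1.652,0,1.139,-.085]);st("home")
s=snap("scene");t=snap("top")
a=s["frame"][110:200,325:445];x,y=proj(t,np.array([.5445,.0912,.05])).astype(int);b=t["frame"][y-40:y+50,x-70:x+50]
print("top crop origin",x-70,y-40)
f=lambda i:cv2.resize(i,(400,300),interpolation=2)
f0=cv2.imread("pics/top0.png");
o=np.vstack([np.hstack([f(a),f(b)]),np.hstack([f(s["frame"][200:320,165:325]),f(t["frame"][100:310,180:460])])])
cv2.imwrite("pics/z5.png",cv2.convertScaleAbs(o,alpha=1.7))
# wing top height and moved-pixel check
import pickle
for S,n in((t,"top0"),):
    d=cv2.absdiff(S["frame"],pickle.load(open(n+".pkl","rb"))["frame"]).max(-1)>50
    n_,l,stt,c=cv2.connectedComponentsWithStats(d.astype(np.uint8))
    print([(c[i].round().tolist(),int(stt[i,4])) for i in range(1,n_) if stt[i,4]>8])
E
```

```text
relax t17.44 p [544.45  91.28  62.55] F [ 1.5  0.5 -2.3] T [ 0.02 -0.09 -0.04] w9.30
open t18.20 p [544.44  91.28  62.51] F [ 0.4  0.9 -0. ] T [ 0.04  0.14 -0.02] w45.29
clear t19.23 p [544.11  91.25 149.4 ] F [-0.3  0.4  0.5] T [ 0.02  0.15 -0.03] w44.84
home t21.25 p [187.69 516.84 235.22] F [ 0.2 -0.2  0.5] T [ 0.02 -0.    0.08] w45.05
top crop origin 165 181
[([417.0, 203.0], 26), ([231.0, 213.0], 14), ([236.0, 220.0], 11), ([245.0, 221.0], 24), ([229.0, 225.0], 21), ([237.0, 226.0], 15), ([125.0, 338.0], 29), ([120.0, 350.0], 135), ([86.0, 357.0], 53), ([121.0, 365.0], 48), ([116.0, 370.0], 69), ([128.0, 376.0], 43), ([154.0, 377.0], 19), ([139.0, 379.0], 17), ([151.0, 384.0], 34)]
```

View pics/z5.png

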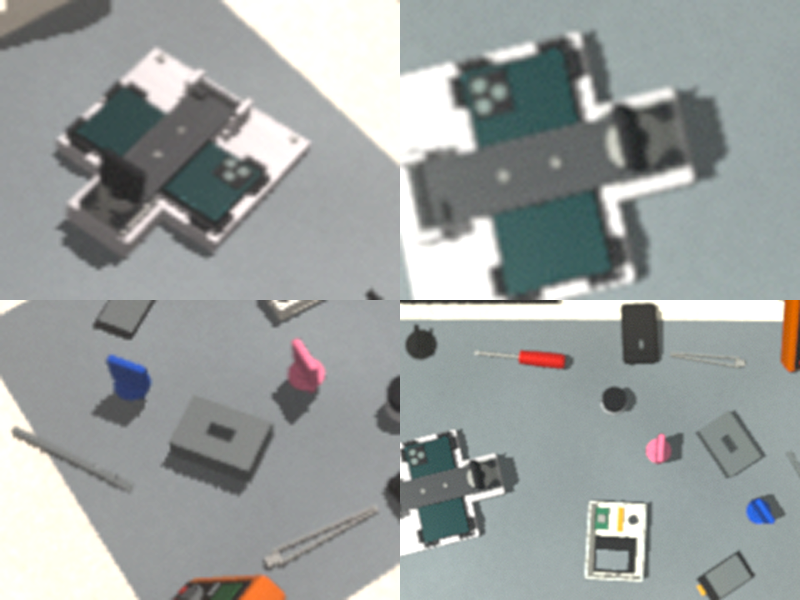

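The key stands upright in the fork with its wing across the bar (top crop at about (635,140)), and the bar is down. The stand is empty. Between the two top pictures only the key, the stand, the fork area and the arm's shadow changed. Handing in.

```bash
python3 -c "
from h import *
manip.job_done();print('done')"
```

```text
the job is handed in; nothing more can be done
done
```

The T-key is locked in the jig and holds the clamp bar down by itself. I handed the job in at about 21 s on the robot's clock; no verdict is reported.

- **Finding the slot:** I took the black key from its stand and located the jig by touching the fork root and both prongs with the foot. The prong span came out at 12.94 mm against 13.0 expected. The foot entered the strike slot on the first peck, 1.6 mm off centre.
- **Pushing and turning:** The push onto the jig peaked at about 11–12 N, well under the 35 N limit. The quarter turn met almost no resistance.
- **Seating:** When let up, the upward force vanished at a tool height of 62.5 mm, exactly where the foot should sit in the groove. It then held against an upward pull of about 6 N.
- **Last look:** After release the key stood upright with its wing across the bar. The bar looked level, but I judged that by eye and by the seat height, not from a bar-angle reading. In the before-and-after top pictures only the key, stand, fork area and the arm's shadow changed, so the other things had not moved.
- **Disagreements:**
  - The two cameras differed by about 3–6 mm in absolute position.
  - The fork touch put the key about 4 mm from where vision had it along the bar.
  - I relied on touch for the final alignment in both cases.

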